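Change over the specimen in the weighted bonding press

TASK

The red disc specimen in the bonding press has set. Stand the steel weight and then the pressure plate aside on the blue mat, lay the red disc flat in the white tray, and set the black disc up in the press in its place: centred on the anvil, with the pressure plate lowered over both guide pins to lie flat on the disc, and the steel weight standing upright in the middle of the plate. Leave the tin and the brass weight where they stand.

Things in the scene. Friction and masses are not known exactly. Their poses are not given: they have to be found in the camera images.
- press: bonding press, fixed: grey base 120 (x) x 150 (y) x 12 mm high; central round steel anvil with cork face, diameter 50 mm, top 28 mm above the worktop; two upright guide pins, diameter 9 mm with tapered tips, 47 mm either side of the centre along its y axis, ending 69 mm above the worktop. Origin under its centre, on the worktop, z up. Fingers pass the anvil most freely when they close along its x.
- anvil (a point): centre of the anvil's top face (28 mm above the worktop), where a disc lies; axes as the press
- steel_weight: steel knob weight, 500 g, diameter 44 mm, 68 mm high with its knob; the straight body to grip is the lower 40 mm. Starts on the pressure plate. Origin at the centre of its underside, z up.
- pressure_plate: aluminium flat bar, 40 (x) x 118 (y) x 12 mm thick; each end forked by an open slot 13 mm wide, from 40 mm off centre to the end, that rides on a guide pin with 2 mm of play all round; grip across its 40 mm. Starts on the red disc, under the weight. Origin at the centre of its underside, z up; both ends alike.
- red_disc: round stack of bonded discs with a red-brown top, diameter 63 mm, 10 mm thick; starts on the anvil under the pressure plate, overhanging the anvil by 6 mm all round. Origin at the centre of its underside, z up.
- black_disc: round stack of bonded discs with a black top, diameter 63 mm, 13 mm thick; starts on the worktop. Origin at the centre of its underside, z up.
- tray: white plastic tray, fixed, 130 mm (x) x 180 mm (y), walls 3 mm thick and 18 mm high, floor 3 mm thick. Origin under its centre, on the worktop, z up.
- mat: blue bench mat, fixed, 180 mm (x) x 160 mm (y), 3 mm thick. Origin under its centre, on the worktop, z up.
- white_tin: round white tin with a lid, diameter 67 mm, 33 mm high; a bystander to be left alone. Origin at the centre of its underside.
- brass_weight: brass knob weight, diameter 36 mm, 53 mm high; a bystander to be left alone. Origin at the centre of its underside.
There are look-alikes about, which are no part of the job. What is shaped like the steel_weight but green or turquoise is not meant.

How it is judged:
By the outcome, as a careful person would: the job done as asked, in the order asked, and still so for the second after the job is handed in, with the robot touching nothing.
It also fails if it takes over 144 s, if anything falls off the work surface, if the arm or the gripper's body presses on something with over 40 N, if the wrist force passes 120 N, or if a joint passes its speed limit or range.

ROBOT

A 6-joint arm with a two-finger parallel gripper is mounted at the origin on a cart in front of the work surface, level with it; the furniture and walls round the work are solid. World frame = base frame: x ahead of the robot, y to its left, z up, the work surface at z = 0. Lengths are in mm, angles in rad, forces in N, time in s.
With the tool pointing down it reaches from about 375 to 750 mm from the base axis. Payload 9 kg.
Tool frame: the origin (TCP) lies between the finger pads; the fingertips stand 25 mm ahead of it and the grasp point (between the pads) lies 6 mm ahead of it; z points along the fingers, y is the line along which they close (so a half turn about z gives the same grasp; the last joint's range is limited). The gripper opens to 85 mm and grips with 20 to 120 N. Pads are 22 mm wide; open, the fingers measure 114 mm over their backs; the gripper's body (76 mm by 85 mm) begins 54 mm behind the grasp point. The pads swing forward as they close: fully open they stand 13 mm farther back than shut.
Start: joints at [1.024, 0.104, 0.097, 1.564, 0, 1.353], TCP at [193.748, 567.887, 256.331] pointing down, gripper open.
Joint ranges: [-2.99, 2.99], [-0.84, 1.86], [-1.1, 1.16], [-1.84, 2.11], [-1.51, 1.56], [-3.14, 3.14]. Speed limits (rad/s): [2.22, 2.22, 2.57, 3.14, 3.14, 3.14].

INTERFACE

Orientations are given as a unit quaternion [x, y, z, w].
In Python, from bench import robot, viewer, spotter gives the robot as it stands.
- The arm moves only by the tool send_rows, never from a script. Its argument "targets" is a list that holds one entry, the list of rows, each a list of 7 numbers: the turn, a rotation vector about the tool's x, y, z in parts of the range, where 1.0 means 90 degrees, then the shift along the tool's x, y, z in shares of 1 m (1.0 is 1 m), then the opening, from 0 (shut) to 1 (fully open). A call has 1 to 20 rows; each row is the pose to reach, as a shift and turn from the pose commanded when the call began, along the tool's axes at that moment; what a row does not reach only later rows make up. A row lasts 1/8 s, in which the tool goes at most 62.5 mm and 10.7 degrees, less where a joint would pass 70% of its speed; a pose out of reach is approached as far as the arm can. Shift and turn numbers lie between -1 and 1, and a call with a number outside is refused. A call with a gripper value outside its range is refused whole. The fingers move at their own pace and stop on an object; the grip force is fixed at half the most. Time passes only in rows, so rows that repeat a pose let the fingers close. It gives the time, the measured TCP pose, the force, the opening and the grip force at its end, in the units of the state.
- robot.read_state(): the state, without advancing time (a new reading comes with each control period).
- viewer.read_camera(name): name is "side" or "top"; returns a dict with "img" (420x560x3 uint8, red, green, blue), "fx", "fy", "cx", "cy" (pixels), "k1" (the pictures are not rectified: a ray, as slopes to the right and down, at radius r is drawn at 1 + k1 r^2 times it, then the intrinsics apply), "R" (3x3) and "t" (3): a world point X has camera coordinates R X + t. Camera axes: x right, y down, z forward; pixel columns grow to the right and rows downward; lengths in mm; the calibration is good to about 2 mm. A picture is of the moment at which its call begins. There is no depth.
- robot.finish_job(): hands the job in; it is judged then, once.
Trained networks look in a picture, given as the dict that the camera call returned (one of the last four; its "shot" number tells which), for a name from the list of things; names that differ only in an ending like _2 or _b are one class to them, and where a whole thing is asked for, a point or a joint stands for the part that bears it (a point fixed in the world has none). Each returns a list of dicts, best first, with "conf" (0 to 1); they miss things now and then, are a little off and sometimes report something else, mostly with a low value. They report only what shows in the picture. A call takes as long as a camera call. They do not tell look-alikes from the thing itself.
- spotter.masks_of(picture, target): "region" (420x560 bool, what is visible of it).
- spotter.mark_of(picture, target): "point" ([x, y, z] in mm, in world coordinates, good to about 4 mm: a listed point, or the origin of a listed thing).
The state is a dict: "clock": time; "qpos": joint angles; "qvel": joint speeds; "effort": joint torques, N m; "position": TCP position; "tool_rot": TCP orientation; "force": force on the tool from outside, world axes, zero at the start; "ft_torque": the same for the moment, N m; "gripper_width": finger opening in mm; "grasp_force": force on a finger pad.
Only numpy, scipy, OpenCV 4.12 (cv2) and the standard library are available. Lean on these libraries where they do the work, as an engineer would, in place of code of your own. Each camera call takes 0.05 s, during which the arm holds its last target. There are 200 camera calls.

## Working session

There is one attempt and no reset: what is moved stays moved. The work goes in short steps, Python scripts to look and compute and a tool call to move; the robot and the scene stay as the last step left them, time stands still between calls to the robot, and variables do not carry over. Pictures are saved under pics/ and viewed, at most 14 in all, crops included, and the job is handed in when it is done.

Besides the shell and the picture viewer there is one more tool, called after "Request:" in YAML: its name, and indented under it one key for each argument. send_rows: Moves the arm, as the interface text tells. Its arguments: {"type":"object","properties":{"targets":{"type":"array"}},"required":["targets"]}

```bash
mkdir -p pics; ls; cat > h.py <<'E'
import numpy as np, cv2
from bench import robot, viewer, spotter
from scipy.spatial.transform import Rotation as Rn
def save(p,n,box=None,s=1):
    im=p["img"][:,:,::-1]
    if box: im=im[box[1]:box[3],box[0]:box[2]]
    cv2.imwrite(f"pics/{n}.png",cv2.resize(im,None,fx=s,fy=s,interpolation=cv2.INTER_CUBIC))
def proj(p,X):
    c=np.asarray(p["R"])@np.asarray(X,float)+np.asarray(p["t"]); a=c[:2]/c[2]; a=a*(1+p["k1"]*(a@a))
    return np.array([p["fx"]*a[0]+p["cx"],p["fy"]*a[1]+p["cy"]])
def toz(p,uv,z):
    d=np.array([(uv[0]-p["cx"])/p["fx"],(uv[1]-p["cy"])/p["fy"]]); a=d.copy()
    for _ in range(20): a=d/(1+p["k1"]*(a@a))
    R=np.asarray(p["R"]); C=-R.T@np.asarray(p["t"]); v=R.T@np.array([a[0],a[1],1]); return C+v*(z-C[2])/v[2]
E
python3 - <<'E'
from h import *
for n in("top","side"):
    p=viewer.read_camera(n); save(p,n+"0",s=1.4)
    R=np.asarray(p["R"]); print(n,p["fx"],p["k1"],(-R.T@p["t"]).round(),R[2].round(2))
    for t in "press anvil steel_weight pressure_plate red_disc black_disc tray mat white_tin brass_weight".split():
        print(t,[(np.round(m["point"]).tolist(),round(m["conf"],2),proj(p,m["point"]).round().tolist()) for m in spotter.mark_of(p,t)])
s=robot.read_state(); print(s["tool_rot"],s["position"],Rn.from_quat(s["tool_rot"]).as_matrix().round(3))
E
```

```text
pics
top 528.2590044763192 0.015900286604025714 [ 332.  -41. 1510.] [ 0.16 -0.01 -0.99]
press [([474.0, -250.0, -0.0], 0.62, [353.0, 250.0])]
anvil [([470.0, -250.0, 29.0], 0.79, [355.0, 251.0]), ([473.0, -248.0, 0.0], 0.16, [353.0, 251.0])]
steel_weight [([479.0, -384.0, -1.0], 0.81, [400.0, 248.0]), ([608.0, -258.0, 3.0], 0.79, [355.0, 204.0])]
pressure_plate []
red_disc [([471.0, -254.0, 29.0], 0.39, [356.0, 250.0])]
black_disc [([642.0, -112.0, -3.0], 0.6, [304.0, 193.0])]
tray [([464.0, 250.0, -0.0], 0.87, [178.0, 256.0])]
mat [([484.0, 9.0, -0.0], 0.83, [263.0, 248.0])]
white_tin [([642.0, 144.0, 0.0], 0.84, [216.0, 194.0])]
brass_weight [([707.0, 3.0, 0.0], 0.64, [265.0, 172.0]), ([465.0, 248.0, 0.0], 0.58, [179.0, 255.0])]
side 444.7135385673281 -0.004953949953158303 [408. 665. 735.] [ 0.19 -0.72 -0.67]
press [([471.0, -251.0, -2.0], 0.63, [346.0, 185.0])]
anvil [([469.0, -251.0, 27.0], 0.68, [348.0, 176.0])]
steel_weight [([471.0, -252.0, 50.0], 0.98, [348.0, 168.0]), ([612.0, -259.0, 1.0], 0.73, [294.0, 174.0]), ([711.0, 3.0, -2.0], 0.7, [227.0, 237.0]), ([473.0, -390.0, -0.0], 0.62, [352.0, 154.0])]
pressure_plate [([468.0, -254.0, 38.0], 0.45, [349.0, 172.0])]
red_disc [([473.0, -255.0, 30.0], 0.38, [346.0, 174.0])]
black_disc [([644.0, -110.0, -1.0], 0.8, [268.0, 209.0]), ([713.0, 4.0, 1.0], 0.37, [226.0, 236.0])]
tray [([459.0, 250.0, -3.0], 0.56, [314.0, 357.0])]
mat [([489.0, 7.0, 5.0], 0.91, [322.0, 253.0])]
white_tin [([639.0, 145.0, -2.0], 0.83, [237.0, 292.0]), ([472.0, -251.0, 30.0], 0.58, [347.0, 175.0])]
brass_weight [([708.0, 5.0, 0.0], 0.85, [228.0, 237.0])]
[1.63636618e-01 9.86520681e-01 5.81790566e-05 2.16548789e-05] [193.7323805  567.88476282 256.35425425] [[-0.946  0.323  0.   ]
 [ 0.323  0.946  0.   ]
 [-0.     0.    -1.   ]]
```

View pics/top0.png

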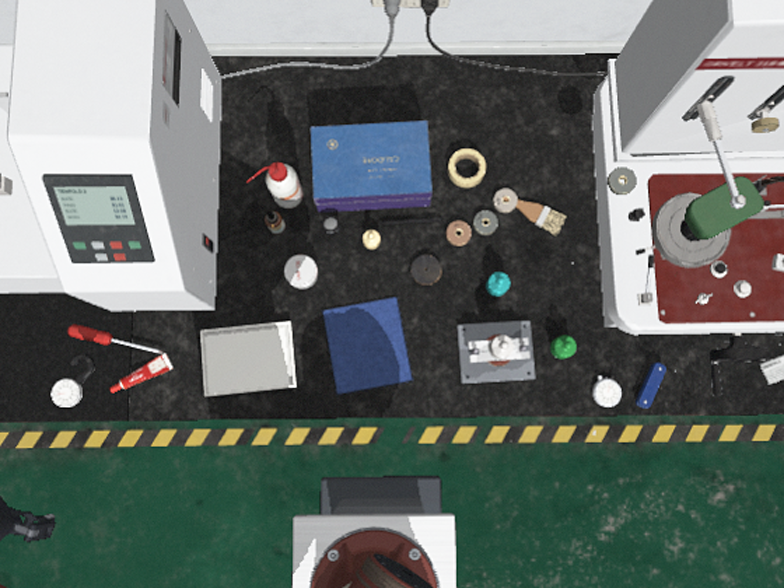

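View pics/side0.png

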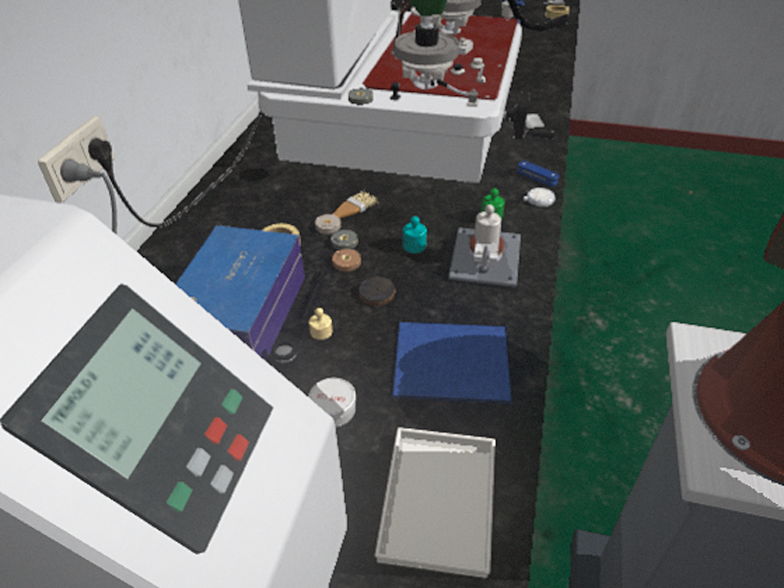

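Candidates for the steel weight (top view px): the pale one on the press (355,250), green (400,248), turquoise (355,204), and brass (265,172). The description picks the one on the press. I'll check it in a close crop and measure yaws.

```bash
python3 - <<'E'
from h import *
out=[]
for n,b in(("top",(320,222,390,282)),("side",(310,135,380,210))):
    p=viewer.read_camera(n); im=p["img"][b[1]:b[3],b[0]:b[2],::-1]; out.append(cv2.resize(im,(390,330),interpolation=cv2.INTER_CUBIC))
    for t,z in(("press",12),("tray",18),("mat",3),("black_disc",13),("steel_weight",50),("red_disc",38),("pressure_plate",50)):
      for m in spotter.masks_of(p,t)[:4]:
        c,_=cv2.findContours(m["region"].astype(np.uint8),0,2)
        c=max(c,key=cv2.contourArea)[:,0,:]
        w=np.array([toz(p,q,z)[:2] for q in c],np.float32)
        r=cv2.minAreaRect(w); print(n,t,round(m["conf"],2),c.mean(0).round(),"centre",np.round(r[0],1),"size",np.round(r[1],1),"ang",round(r[2],1))
cv2.imwrite("pics/crop1.png",np.hstack(out))
E
```

```text
top press 0.66 [352. 253.] centre [ 469.9 -249.8] size [121.8 152.1] ang 2.4
top tray 0.91 [184. 254.] centre [461.  252.6] size [139.  188.2] ang 5.7
top mat 0.82 [262. 247.] centre [486.9  12.6] size [178.4 159.6] ang 9.9
top black_disc 0.55 [304. 193.] centre [ 641.7 -109.5] size [60.8 61.9] ang 89.4
top steel_weight 0.69 [356. 200.] centre [ 603.1 -251.3] size [41.6 48.8] ang 44.2
top steel_weight 0.5 [361. 248.] centre [ 475.5 -254.9] size [47.6 44.5] ang 89.4
top steel_weight 0.48 [403. 248.] centre [ 474.3 -380.9] size [42.4 48. ] ang 43.3
top steel_weight 0.32 [176. 255.] centre [458.8 245.3] size [132.1 182.6] ang 5.7
top red_disc 0.57 [355. 260.] centre [ 444.6 -251.4] size [33.5 13.9] ang 89.4
top pressure_plate 0.65 [340. 251.] centre [ 467.6 -217.1] size [54.9 38.8] ang 89.4
side press 0.96 [346. 182.] centre [ 468.6 -245.2] size [119.4 156.7] ang 3.0
side press 0.68 [230. 231.] centre [707.4  -5.6] size [37.5 73.1] ang 24.9
side tray 0.94 [307. 361.] centre [459.  255.1] size [136.7 193. ] ang 5.4
side mat 0.82 [322. 259.] centre [485.  13.] size [180.9 163.3] ang 10.8
side black_disc 0.8 [269. 205.] centre [ 638.8 -106.8] size [60.9 69.1] ang 13.5
side black_disc 0.51 [305. 352.] centre [460.  252.3] size [139. 195.] ang 5.6
side steel_weight 0.92 [348. 162.] centre [ 474.9 -291.5] size [ 44.7 116.7] ang 4.8
side steel_weight 0.79 [297. 166.] centre [ 599.8 -230. ] size [ 43.2 101.9] ang 13.5
side steel_weight 0.52 [352. 145.] centre [ 474.7 -368.2] size [42.5 94.3] ang 2.1
side red_disc 0.62 [337. 174.] centre [ 494.7 -239.8] size [12.7 41.9] ang 8.5
side pressure_plate 0.71 [239. 285.] centre [622.  162.2] size [56.1 81.8] ang 54.4
side pressure_plate 0.51 [353. 179.] centre [ 454.8 -211.3] size [16.1 60.9] ang 3.6
```

View pics/crop1.png

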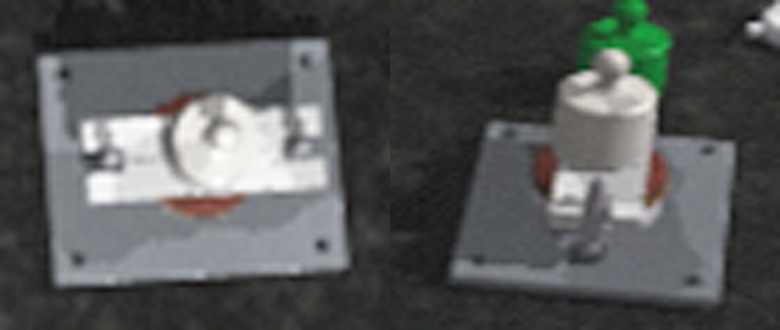

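The crops show the pale weight on the plate, with pins at (103,155) and (300,145) and the green look-alike behind. The press yaw is about +2.7°. I'll approach over the steel weight.

```bash
cat >> h.py <<'E'
def rel(*targets):
    s=robot.read_state(); R=Rn.from_quat(s["tool_rot"]); p=np.array(s["position"])
    print("clock",round(s["clock"],2),"pos",p.round(1),"F",np.round(s["force"],1),"w",round(s["gripper_width"],1))
    for x,y,z,yaw in targets:   # yaw: direction of tool y in deg
        a=np.radians(yaw); Y=np.array([np.cos(a),np.sin(a),0]); Z=np.array([0,0,-1]); T=Rn.from_matrix(np.c_[np.cross(Y,Z),Y,Z])
        print((R.inv()*T).as_rotvec(degrees=True).round(2),(R.inv().apply(np.array([x,y,z])-p)/1000).round(4))
E
python3 -c "
from h import *
rel((300,350,256,50),(400,150,250,25),(470.5,-251,200,2.7),(470.5,-251,82,2.7))"
```

```text
clock 1.9 pos [193.7 567.9 256.3] F [-0.6  0.3  0.5] w 85.8
[ 1.000e-02 -0.000e+00  2.116e+01] [-0.1709 -0.1719  0.0003]
[ 1.000e-02 -0.000e+00  4.616e+01] [-0.3302 -0.3289  0.0063]
[ 0.   -0.   68.46] [-0.5264 -0.6857  0.0563]
[ 0.   -0.   68.46] [-0.5264 -0.6857  0.1743]
```

Careful with the scale: turns go in shares of 90 degrees. That gives: 68.46 degrees / 90 = 0.7607.

Request:
send_rows:
  targets:
    - [[0,0,0.1111,-0.06,-0.06,0,1],[0,0,0.2356,-0.171,-0.172,0,1],[0,0,0.2356,-0.171,-0.172,0,1],[0,0,0.2356,-0.171,-0.172,0,1],[0,0,0.5133,-0.33,-0.329,0.006,1],[0,0,0.5133,-0.33,-0.329,0.006,1],[0,0,0.5133,-0.33,-0.329,0.006,1],[0,0,0.5133,-0.33,-0.329,0.006,1],[0,0,0.7607,-0.526,-0.686,0.056,1],[0,0,0.7607,-0.526,-0.686,0.056,1],[0,0,0.7607,-0.526,-0.686,0.056,1],[0,0,0.7607,-0.526,-0.686,0.056,1],[0,0,0.7607,-0.526,-0.686,0.056,1],[0,0,0.7607,-0.526,-0.686,0.056,1],[0,0,0.7607,-0.526,-0.686,0.056,1],[0,0,0.7607,-0.526,-0.686,0.056,1],[0,0,0.7607,-0.526,-0.686,0.056,1],[0,0,0.7607,-0.526,-0.686,0.056,1]]

```text
clock: 4.15
position: [470.2, -250.2, 200.7]
tool_rot: [0.69, 0.724, 0.0, 0.0]
force: [0.8, -0.2, 0.7]
gripper_width: 85.3
grasp_force: 0.0
```

```bash
python3 -c "
from h import *
rel((470.5,-251,200,2.7),(470.5,-251,82,2.7))
a=[]
p=viewer.read_camera('top');q=viewer.read_camera('side')
cv2.imwrite('pics/c2.png',np.hstack([cv2.resize(i['img'][b[1]:b[3],b[0]:b[2],::-1],(390,390),interpolation=cv2.INTER_CUBIC) for i,b in((p,(295,190,425,320)),(q,(283,80,413,210)))]))"
```

```text
clock 4.15 pos [ 470.2 -250.2  200.7] F [ 0.8 -0.2  0.7] w 85.3
[0.03 0.01 0.07] [-0.0008  0.0003  0.0007]
[0.03 0.01 0.07] [-0.0008  0.0002  0.1187]
```

View pics/c2.png

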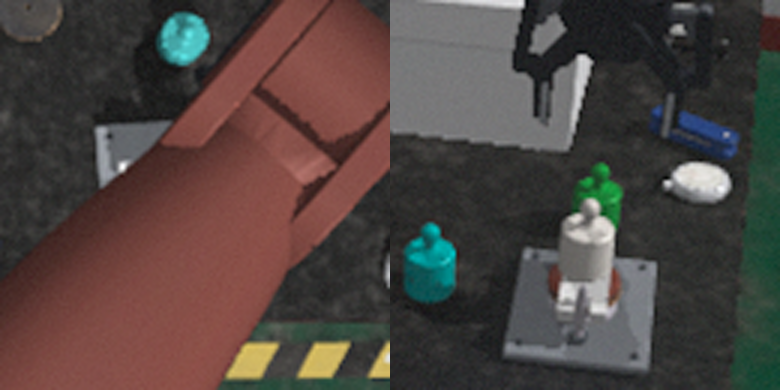

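Request:
send_rows:
  targets:
    - [[0,0,0,-0.0005,0,0.04,1],[0,0,0,-0.0005,0,0.08,0.8],[0,0,0,-0.0005,0,0.105,0.7],[0,0,0,-0.0005,0,0.118,0.65],[0,0,0,-0.0005,0,0.118,0.6],[0,0,0,-0.0005,0,0.118,0.55],[0,0,0,-0.0005,0,0.118,0.5],[0,0,0,-0.0005,0,0.118,0.45],[0,0,0,-0.0005,0,0.118,0.4],[0,0,0,-0.0005,0,0.118,0.35],[0,0,0,-0.0005,0,0.118,0.3],[0,0,0,-0.0005,0,0.118,0.3]]

```text
clock: 5.75
position: [471.1, -252.3, 84.1]
tool_rot: [0.69, 0.724, 0.0, 0.001]
force: [1.5, 1.7, 7.5]
gripper_width: 42.1
grasp_force: 60.0
```

```bash
python3 -c "
from h import *
rel((470.5,-251,82,2.7)); s=robot.read_state(); print(s['tool_rot'],s['grasp_force'],s['ft_torque'])
p=viewer.read_camera('side'); save(p,'c3',(300,110,410,210),5)"
```

```text
clock 5.75 pos [ 471.1 -252.3   84.1] F [1.5 1.7 7.5] w 42.1
[0.14 0.09 0.01] [ 0.0014 -0.0005  0.0021]
[6.90184582e-01 7.23631932e-01 2.94602034e-04 1.40821067e-03] 59.989000405767 [ 0.36136758 -0.13382813 -0.02938573]
```

View pics/c3.png

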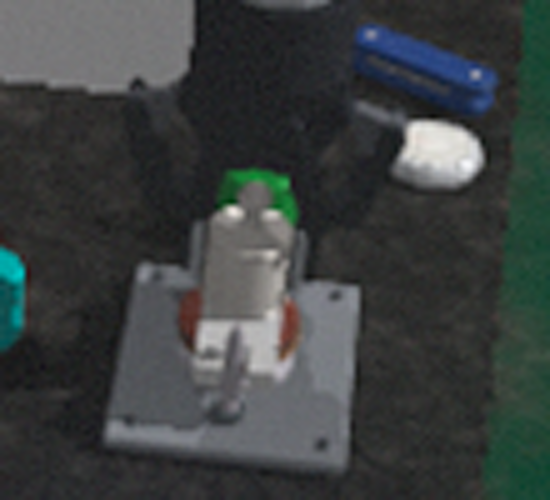

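Request:
send_rows:
  targets:
    - [[0,0,0,0,0,-0.005,0.3],[0,0,0,0,0,-0.012,0.3],[0,0,0,0,0,-0.022,0.3],[0,0,0,0,0,-0.034,0.3],[0,0,0,0,0,-0.046,0.3],[0,0,0,0,0,-0.058,0.3],[0,0,0,0,0,-0.068,0.3],[0,0,0,0,0,-0.073,0.3],[0,0,0,0,0,-0.073,0.3],[0,0,0,0,0,-0.073,0.3]]

```text
clock: 7.05
position: [469.9, -251.5, 154.7]
tool_rot: [0.69, 0.724, 0.0, -0.0]
force: [0.0, -0.7, -3.3]
gripper_width: 42.2
grasp_force: 61.2
```

```bash
python3 -c "
from h import *
rel((470.5,-251,82,2.7)); s=robot.read_state(); print(s['tool_rot'],s['grasp_force'],s['ft_torque'])
p=viewer.read_camera('side'); save(p,'c4',(300,90,410,210),5)
for X in ((471,-251,50),(471,-251,155)): print(proj(p,X))
for t in('steel_weight','pressure_plate','anvil','press'): print(t,[(np.round(m['point']),round(m['conf'],2)) for m in spotter.mark_of(p,t)])"
```

```text
clock 7.05 pos [ 469.9 -251.5  154.7] F [ 0.  -0.7 -3.3] w 42.2
[-0.03 -0.04  0.  ] [0.0004 0.0007 0.0727]
[ 6.90245199e-01  7.23575417e-01  2.85325018e-05 -4.25088974e-04] 61.21954019239638 [-0.01454526 -0.02669557 -0.00484693]
[347.79218732 168.81925395]
[351.78651969 133.49860985]
steel_weight [(array([ 612., -253.,   -1.]), 0.86), (array([ 472., -252.,  120.]), 0.67), (array([ 475., -389.,   -0.]), 0.47)]
pressure_plate [(array([ 471., -252.,   39.]), 0.69)]
anvil [(array([ 472., -252.,   26.]), 0.63)]
press [(array([ 472., -250.,   -3.]), 0.79)]
```

View pics/c4.png

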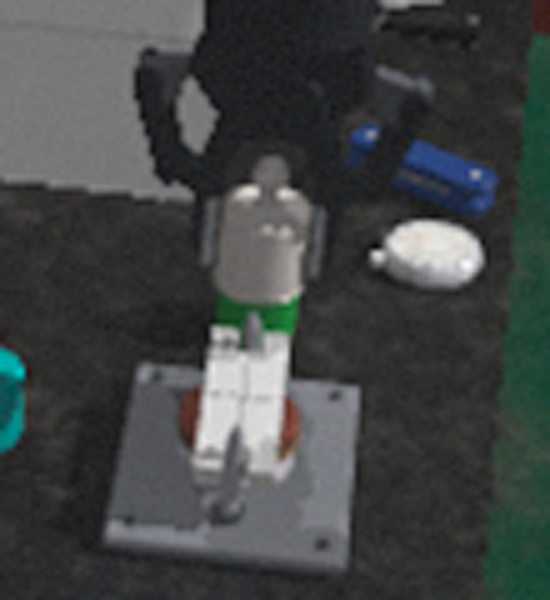

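```bash
python3 -c "
from h import *
rel((535,21,160,10.3),(535,21,55,10.3),(535,21,38.5,10.3))
p=viewer.read_camera('top')
for t in('tray','mat'): print(t,[(np.round(m['point']),round(m['conf'],2)) for m in spotter.mark_of(p,t)])"
```

```text
clock 7.3 pos [ 470.  -251.6  155. ] F [ 0.1  0.3 -4.8] w 42.4
[-0.01 -0.02 -7.6 ] [ 0.2692  0.0778 -0.0049]
[-0.01 -0.02 -7.6 ] [0.2692 0.0778 0.1001]
[-0.01 -0.02 -7.6 ] [0.2692 0.0778 0.1166]
tray [(array([465., 249.,   0.]), 0.96)]
mat [(array([482.,  10.,   0.]), 0.75), (array([ 642., -114.,   -2.]), 0.17)]
```

Converted, -7.6 degrees / 90 = -0.0844.

Request:
send_rows:
  targets:
    - [[0,0,-0.0111,0.02,0.006,-0.005,0.3],[0,0,-0.0222,0.055,0.016,-0.005,0.3],[0,0,-0.0333,0.095,0.027,-0.005,0.3],[0,0,-0.0444,0.135,0.039,-0.005,0.3],[0,0,-0.0556,0.175,0.051,-0.005,0.3],[0,0,-0.0667,0.21,0.061,-0.005,0.3],[0,0,-0.0778,0.24,0.069,0,0.3],[0,0,-0.0844,0.26,0.075,0.015,0.3],[0,0,-0.0844,0.269,0.078,0.04,0.3],[0,0,-0.0844,0.269,0.078,0.065,0.3],[0,0,-0.0844,0.269,0.078,0.085,0.3],[0,0,-0.0844,0.269,0.078,0.1,0.3],[0,0,-0.0844,0.269,0.078,0.108,0.3],[0,0,-0.0844,0.269,0.078,0.112,0.3],[0,0,-0.0844,0.269,0.078,0.115,0.3],[0,0,-0.0844,0.269,0.078,0.115,0.3],[0,0,-0.0844,0.269,0.078,0.115,0.3]]

```text
clock: 9.57
position: [535.6, 20.6, 40.7]
tool_rot: [0.641, 0.768, 0.0, 0.0]
force: [-0.2, -0.1, -3.5]
gripper_width: 42.4
grasp_force: 61.5
```

Request:
send_rows:
  targets:
    - [[0,0,0,0,0,0.001,0.3],[0,0,0,0,0,0.002,0.3],[0,0,0,0,0,0.003,0.3],[0,0,0,0,0,0.003,0.3]]

```text
clock: 10.07
position: [535.2, 20.7, 37.2]
tool_rot: [0.641, 0.768, -0.0, -0.0]
force: [0.2, -1.6, -4.4]
gripper_width: 42.4
grasp_force: 61.5
```

Request:
send_rows:
  targets:
    - [[0,0,0,0,0,0.001,0.3],[0,0,0,0,0,0.002,0.3],[0,0,0,0,0,0.002,0.3]]

```text
clock: 10.45
position: [535.4, 20.7, 36.8]
tool_rot: [0.641, 0.768, -0.0, 0.0]
force: [-6.6, 1.3, 11.6]
gripper_width: 42.2
grasp_force: 63.1
```

Request:
send_rows:
  targets:
    - [[0,0,0,0,0,-0.0005,0.55],[0,0,0,0,0,-0.0005,0.6],[0,0,0,0,0,-0.0005,0.7],[0,0,0,0,0,-0.0005,0.7],[0,0,0,0,0,-0.005,0.7],[0,0,0,0,0,-0.03,0.7],[0,0,0,0,0,-0.07,0.7],[0,0,0,0,0,-0.11,0.7],[0,0,0,0,0,-0.12,0.7]]

```text
clock: 11.58
position: [536.8, 20.4, 158.7]
tool_rot: [0.641, 0.768, 0.001, 0.002]
force: [0.3, 0.4, -0.3]
gripper_width: 60.1
grasp_force: 0.0
```

```bash
python3 -c "
from h import *
rel((470,-251.5,155,2.7),(470,-251.5,75,2.7))
p=viewer.read_camera('side');save(p,'c5',s=1.4)
for t in('steel_weight','pressure_plate','anvil','press','mat'): print(t,[(np.round(m['point']),round(m['conf'],2)) for m in spotter.mark_of(p,t)])"
```

```text
clock 11.57 pos [536.8  20.4 158.7] F [ 0.3  0.4 -0.3] w 60.1
[0.26 0.08 7.6 ] [-0.2555 -0.1144  0.0036]
[0.26 0.08 7.6 ] [-0.2554 -0.1147  0.0836]
steel_weight [(array([531.,  19.,   6.]), 0.89), (array([ 475., -390.,    1.]), 0.68)]
pressure_plate [(array([ 467., -251.,   39.]), 0.7), (array([ 469., -253.,   -3.]), 0.28), (array([ 644., -111.,    4.]), 0.22)]
anvil [(array([ 471., -254.,   25.]), 0.87)]
press [(array([ 472., -253.,   -2.]), 0.92)]
mat [(array([490.,   6.,   1.]), 0.85)]
```

View pics/c5.png

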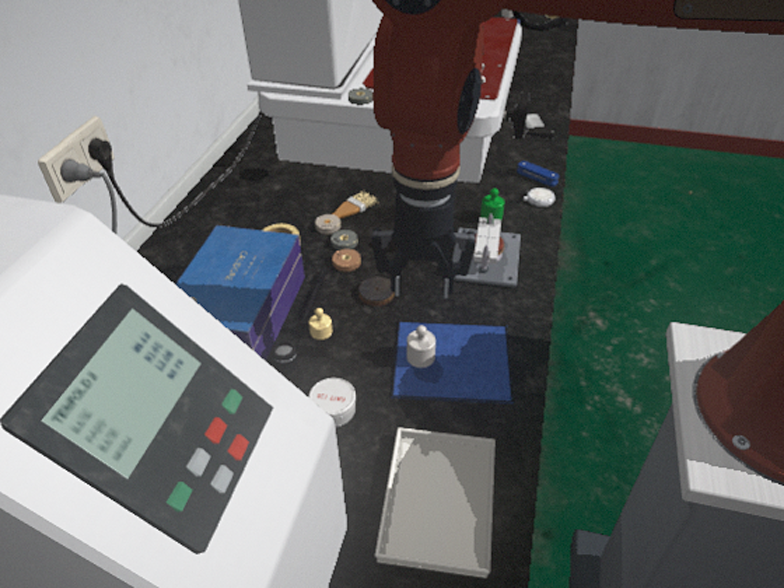

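Converted, 7.6 degrees / 90 = 0.0844.

Request:
send_rows:
  targets:
    - [[0,0,0.0222,-0.05,-0.022,0.003,0.6],[0,0,0.0444,-0.11,-0.05,0.003,0.6],[0,0,0.0667,-0.17,-0.075,0.003,0.6],[0,0,0.0844,-0.22,-0.1,0.003,0.6],[0,0,0.0844,-0.255,-0.1145,0.003,0.6],[0,0,0.0844,-0.255,-0.1145,0.003,0.6],[0,0,0.0844,-0.255,-0.1145,0.04,0.6],[0,0,0.0844,-0.255,-0.1145,0.07,0.6],[0,0,0.0844,-0.255,-0.1145,0.082,0.6],[0,0,0.0844,-0.255,-0.1145,0.086,0.6],[0,0,0.0844,-0.255,-0.1145,0.088,0.6],[0,0,0.0844,-0.255,-0.1145,0.088,0.6]]

```text
clock: 13.38
position: [468.8, -251.0, 68.2]
tool_rot: [0.69, 0.724, 0.0, 0.001]
force: [0.0, 0.3, -0.3]
gripper_width: 51.3
grasp_force: 0.0
```

```bash
python3 -c "
from h import *
rel((470,-251.5,66,2.7))
p=viewer.read_camera('side');save(p,'c6',(300,110,400,210),6)"
```

```text
clock 13.38 pos [ 468.8 -251.    68.2] F [ 0.   0.3 -0.3] w 51.3
[0.06 0.05 0.01] [-0.0005  0.0012  0.0022]
```

View pics/c6.png

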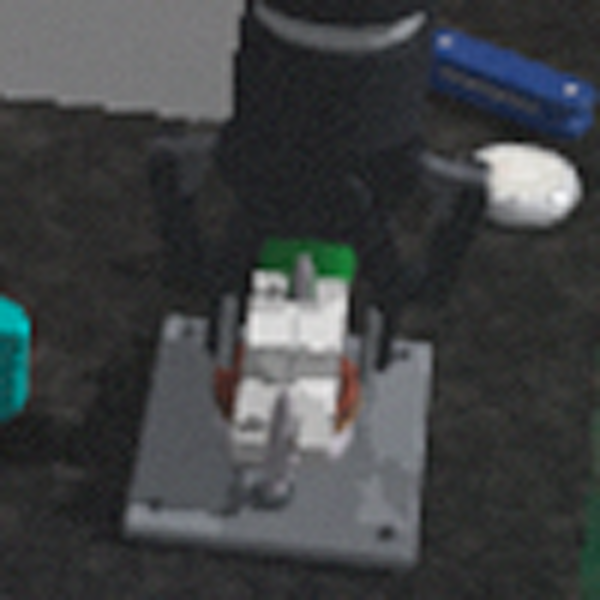

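Request:
send_rows:
  targets:
    - [[0,0,0,0,0,0.001,0.6],[0,0,0,0,0,0.002,0.6],[0,0,0,0,0,0.003,0.6],[0,0,0,0,0,0.004,0.6],[0,0,0,0,0,0.004,0.6]]

```text
clock: 14.05
position: [468.2, -250.6, 63.1]
tool_rot: [0.69, 0.724, 0.0, -0.0]
force: [0.6, -0.4, -0.4]
gripper_width: 51.8
grasp_force: 0.0
```

Request:
send_rows:
  targets:
    - [[0,0,0,0,0,0.001,0.6],[0,0,0,0,0,0.002,0.6],[0,0,0,0,0,0.002,0.6]]

```text
clock: 14.42
position: [468.2, -250.6, 61.1]
tool_rot: [0.69, 0.724, 0.0, -0.0]
force: [-0.2, 0.5, -0.4]
gripper_width: 50.8
grasp_force: 0.0
```

Request:
send_rows:
  targets:
    - [[0,0,0,0,0,0.001,0.6],[0,0,0,0,0,0.002,0.6],[0,0,0,0,0,0.002,0.6]]

```text
clock: 14.8
position: [468.4, -250.8, 60.1]
tool_rot: [0.69, 0.724, 0.0, 0.0]
force: [-2.4, 1.6, 8.3]
gripper_width: 51.7
grasp_force: 3.8
```

Request:
send_rows:
  targets:
    - [[0,0,0,0,0,-0.0035,0.6],[0,0,0,0,0.0015,-0.0035,0.6],[0,0,0,0,0.0015,-0.0035,0.55],[0,0,0,0,0.0015,-0.0035,0.5],[0,0,0,0,0.0015,-0.0035,0.45],[0,0,0,0,0.0015,-0.0035,0.4],[0,0,0,0,0.0015,-0.0035,0.3],[0,0,0,0,0.0015,-0.0035,0.3],[0,0,0,0,0.0015,-0.0035,0.3]]

```text
clock: 15.92
position: [469.9, -250.7, 63.0]
tool_rot: [0.69, 0.724, 0.0, 0.0]
force: [-0.9, 1.6, 6.0]
gripper_width: 38.4
grasp_force: 61.0
```

```bash
python3 -c "
from h import *
rel((470,-251.5,66,2.7)); s=robot.read_state(); print(s['tool_rot'],s['ft_torque'],s['grasp_force'])"
```

```text
clock 15.93 pos [ 469.9 -250.7   63. ] F [-0.9  1.6  6. ] w 38.4
[0.02 0.01 0.  ] [-0.0008  0.0001 -0.003 ]
[6.90234263e-01 7.23585948e-01 7.13234823e-05 1.79573134e-04] [0.13505009 0.15198939 0.00319911] 60.956218242645264
```

Request:
send_rows:
  targets:
    - [[0,0,0,0,0,-0.003,0.3],[0,0,0,0,0,-0.008,0.3],[0,0,0,0,0,-0.014,0.3],[0,0,0,0,0,-0.022,0.3],[0,0,0,0,0,-0.03,0.3],[0,0,0,0,0,-0.038,0.3],[0,0,0,0,0,-0.05,0.3],[0,0,0,0,0,-0.07,0.3],[0,0,0,0,0,-0.09,0.3],[0,0,0,0,0,-0.1,0.3],[0,0,0,0,0,-0.1,0.3],[0,0,0,0,0,-0.1,0.3]]

```text
clock: 17.42
position: [469.5, -250.4, 162.1]
tool_rot: [0.69, 0.724, 0.0, -0.0]
force: [0.2, 0.5, -1.5]
gripper_width: 38.1
grasp_force: 60.4
```

```bash
python3 -c "
from h import *
rel((446,5,160,10.3),(446,5,40,10.3),(446,5,30,10.3)); s=robot.read_state(); print(s['tool_rot'],s['ft_torque'],s['grasp_force'])
p=viewer.read_camera('side');save(p,'c7',(290,70,400,220),4)"
```

```text
clock 17.43 pos [ 469.5 -250.4  162.1] F [ 0.2  0.5 -1.5] w 38.1
[-0.03 -0.05 -7.6 ] [ 0.2562 -0.0115  0.0023]
[-0.03 -0.05 -7.6 ] [ 0.2561 -0.0114  0.1223]
[-0.03 -0.05 -7.6 ] [ 0.2561 -0.0114  0.1323]
[ 6.90254053e-01  7.23566926e-01  4.59938351e-05 -4.93951618e-04] [ 0.01897511 -0.04111351  0.00551678] 60.416847467422485
```

View pics/c7.png

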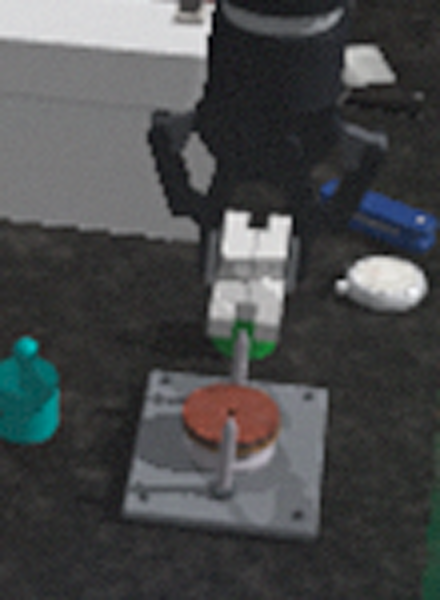

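Converted, -7.6 degrees / 90 = -0.0844.

Request:
send_rows:
  targets:
    - [[0,0,-0.0111,0.02,-0.001,0,0.3],[0,0,-0.0222,0.055,-0.003,0,0.3],[0,0,-0.0333,0.095,-0.005,0,0.3],[0,0,-0.0444,0.135,-0.006,0,0.3],[0,0,-0.0556,0.175,-0.008,0,0.3],[0,0,-0.0667,0.21,-0.01,0,0.3],[0,0,-0.0844,0.24,-0.011,0.002,0.3],[0,0,-0.0844,0.256,-0.0115,0.02,0.3],[0,0,-0.0844,0.256,-0.0115,0.05,0.3],[0,0,-0.0844,0.256,-0.0115,0.08,0.3],[0,0,-0.0844,0.256,-0.0115,0.105,0.3],[0,0,-0.0844,0.256,-0.0115,0.12,0.3],[0,0,-0.0844,0.256,-0.0115,0.127,0.3],[0,0,-0.0844,0.256,-0.0115,0.13,0.3],[0,0,-0.0844,0.256,-0.0115,0.132,0.3],[0,0,-0.0844,0.256,-0.0115,0.132,0.3],[0,0,-0.0844,0.256,-0.0115,0.132,0.3]]

```text
clock: 19.6
position: [446.5, 4.5, 31.2]
tool_rot: [0.641, 0.768, 0.0, 0.0]
force: [-0.2, 0.7, -1.3]
gripper_width: 38.7
grasp_force: 60.5
```

Request:
send_rows:
  targets:
    - [[0,0,0,0,0,0.001,0.3],[0,0,0,0,0,0.002,0.3],[0,0,0,0,0,0.002,0.3]]

```text
clock: 19.98
position: [446.1, 4.6, 28.7]
tool_rot: [0.641, 0.768, 0.0, -0.0]
force: [-1.1, -1.1, -2.1]
gripper_width: 38.1
grasp_force: 60.5
```

Request:
send_rows:
  targets:
    - [[0,0,0,0,0,0.001,0.3],[0,0,0,0,0,0.0015,0.3],[0,0,0,0,0,0.0015,0.3]]

```text
clock: 20.35
position: [446.3, 4.6, 27.7]
tool_rot: [0.641, 0.768, 0.0, 0.0]
force: [-1.9, -0.2, 6.1]
gripper_width: 38.2
grasp_force: 61.1
```

Request:
send_rows:
  targets:
    - [[0,0,0,0,0,0,0.5],[0,0,0,0,0,0,0.55],[0,0,0,0,0,0,0.6],[0,0,0,0,0,-0.003,0.6],[0,0,0,0,0,-0.015,0.6],[0,0,0,0,0,-0.045,0.7],[0,0,0,0,0,-0.09,0.8],[0,0,0,0,0,-0.125,0.88],[0,0,0,0,0,-0.13,0.88]]

```text
clock: 21.48
position: [447.7, 4.1, 160.8]
tool_rot: [0.641, 0.768, 0.001, 0.002]
force: [0.5, -0.7, -0.2]
gripper_width: 75.3
grasp_force: 0.0
```

```bash
python3 -c "
from h import *
rel((469.8,-250.5,160,2.7),(469.8,-250.5,60,2.7))
p=viewer.read_camera('side');q=viewer.read_camera('top')
cv2.imwrite('pics/c8.png',np.hstack([cv2.resize(i['img'][b[1]:b[3],b[0]:b[2],::-1],(400,400),interpolation=cv2.INTER_CUBIC) for i,b in((p,(250,120,400,270)),(q,(230,180,400,350)))]))
for n,i in(('side',p),('top',q)):
  for t in('steel_weight','pressure_plate','red_disc','anvil','press'): print(n,t,[(np.round(m['point']),round(m['conf'],2)) for m in spotter.mark_of(i,t)])
  for m in spotter.masks_of(i,'red_disc')[:2]:
    c,_=cv2.findContours(m['region'].astype(np.uint8),0,2); c=max(c,key=cv2.contourArea)[:,0,:]
    w=np.array([toz(i,u,38)[:2] for u in c],np.float32); print(n,'red',m['conf'],w.min(0),w.max(0),cv2.minAreaRect(w))"
```

```text
clock 21.48 pos [447.7   4.1 160.8] F [ 0.5 -0.7 -0.2] w 75.3
[0.27 0.11 7.6 ] [-0.2545 -0.0238  0.0013]
[0.27 0.11 7.6 ] [-0.2542 -0.0243  0.1013]
side steel_weight [(array([ 613., -257.,   -2.]), 0.89), (array([536.,  22.,   1.]), 0.62)]
side pressure_plate [(array([443.,   6.,   4.]), 0.65)]
side red_disc []
side anvil [(array([ 470., -251.,   26.]), 0.94)]
side press [(array([ 468., -250.,    0.]), 0.64)]
top steel_weight [(array([ 608., -256.,   -0.]), 0.68), (array([ 480., -386.,    2.]), 0.56)]
top pressure_plate []
top red_disc [(array([ 469., -254.,   28.]), 0.62)]
top anvil [(array([ 470., -250.,   27.]), 0.79)]
top press [(array([ 469., -249.,   -1.]), 0.73)]
top red 0.65 [ 440.3347  -283.26465] [ 502.09662 -215.93315] ((470.5145568847656, -250.12356567382812), (64.52044677734375, 63.96759033203125), 43.985572814941406)
```

View pics/c8.png

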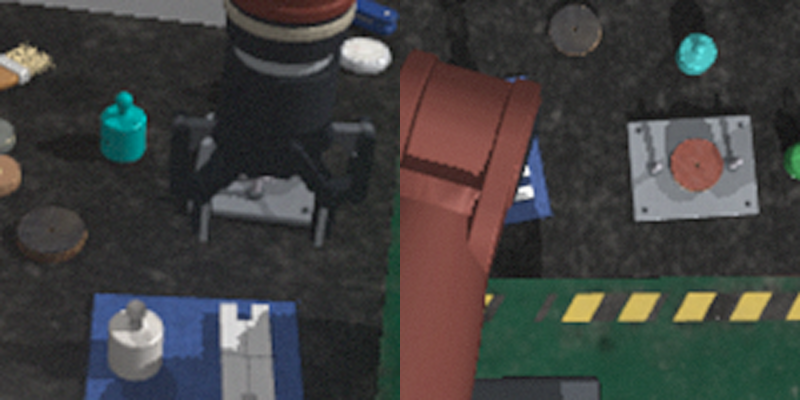

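Converted, 7.6 degrees / 90 = 0.0844.

Request:
send_rows:
  targets:
    - [[0,0,0.0222,-0.05,-0.005,0.001,0.88],[0,0,0.0444,-0.11,-0.01,0.001,0.88],[0,0,0.0667,-0.17,-0.016,0.001,0.88],[0,0,0.0844,-0.22,-0.021,0.001,0.88],[0,0,0.0844,-0.2543,-0.024,0.001,0.88],[0,0,0.0844,-0.2543,-0.024,0.001,0.88],[0,0,0.0844,-0.2543,-0.024,0.04,0.88],[0,0,0.0844,-0.2543,-0.024,0.08,0.88],[0,0,0.0844,-0.2543,-0.024,0.102,0.88],[0,0,0.0844,-0.2543,-0.024,0.11,0.88],[0,0,0.0844,-0.2543,-0.024,0.11,0.88],[0,0,0.0844,-0.2543,-0.024,0.11,0.88]]

```text
clock: 23.68
position: [468.8, -250.3, 48.6]
tool_rot: [0.69, 0.724, 0.0, 0.001]
force: [-0.8, -0.8, 0.2]
gripper_width: 75.0
grasp_force: 0.0
```

```bash
python3 -c "
from h import *
rel((470.3,-250.3,48,2.7))"
```

```text
clock 23.68 pos [ 468.8 -250.3   48.6] F [-0.8 -0.8  0.2] w 75.0
[0.08 0.07 0.02] [-0.0001  0.0015  0.0006]
```

Request:
send_rows:
  targets:
    - [[0,0,0,0,0.0015,0,0.88],[0,0,0,0,0.0015,0,0.82],[0,0,0,0,0.0015,0,0.78],[0,0,0,0,0.0015,0,0.74],[0,0,0,0,0.0015,0,0.7],[0,0,0,0,0.0015,0,0.6],[0,0,0,0,0.0015,0,0.6],[0,0,0,0,0.0015,0,0.6]]

```text
clock: 24.68
position: [470.0, -250.0, 48.4]
tool_rot: [0.69, 0.724, 0.0, 0.001]
force: [-0.9, 2.3, 9.4]
gripper_width: 60.5
grasp_force: 62.3
```

Request:
send_rows:
  targets:
    - [[0,0,0,0,0,-0.003,0.6],[0,0,0,0,0,-0.01,0.6],[0,0,0,0,0,-0.025,0.6],[0,0,0,0,0,-0.045,0.6],[0,0,0,0,0,-0.07,0.6],[0,0,0,0,0,-0.095,0.6],[0,0,0,0,0,-0.11,0.6],[0,0,0,0,0,-0.11,0.6],[0,0,0,0,0,-0.11,0.6]]

```text
clock: 25.8
position: [469.2, -249.6, 156.3]
tool_rot: [0.69, 0.724, 0.0, -0.001]
force: [0.8, 0.8, -1.8]
gripper_width: 60.3
grasp_force: 64.8
```

```bash
python3 -c "
from h import *
rel((463,251,160,5.6),(463,251,30,5.6))
p=viewer.read_camera('side');save(p,'c9',(290,70,410,220),4)
print([(np.round(m['point']),round(m['conf'],2)) for m in spotter.mark_of(p,'anvil')])"
```

```text
clock 25.8 pos [ 469.2 -249.6  156.3] F [ 0.8  0.8 -1.8] w 60.3
[-0.05 -0.06 -2.9 ] [ 0.5003  0.0173 -0.0032]
[-0.05 -0.06 -2.9 ] [0.5002 0.0175 0.1268]
[(array([ 470., -252.,   28.]), 0.78), (array([534.,  21.,   1.]), 0.68)]
```

View pics/c9.png

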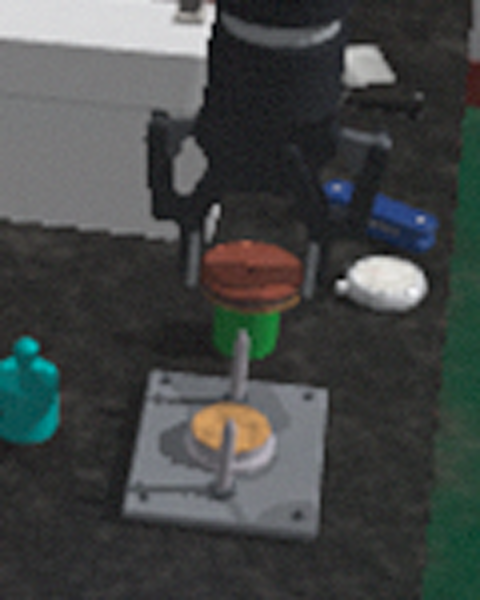

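Converted, -2.9 degrees / 90 = -0.0322.

Request:
send_rows:
  targets:
    - [[0,0,0,0.02,0.001,0,0.6],[0,0,0,0.06,0.002,-0.003,0.6],[0,0,0,0.105,0.004,-0.003,0.6],[0,0,-0.0111,0.15,0.005,-0.003,0.6],[0,0,-0.0111,0.2,0.007,-0.003,0.6],[0,0,-0.0222,0.25,0.009,-0.003,0.6],[0,0,-0.0222,0.3,0.0105,-0.003,0.6],[0,0,-0.0322,0.35,0.012,-0.003,0.6],[0,0,-0.0322,0.395,0.014,-0.003,0.6],[0,0,-0.0322,0.44,0.015,0,0.6],[0,0,-0.0322,0.475,0.0165,0.01,0.6],[0,0,-0.0322,0.5,0.0175,0.03,0.6],[0,0,-0.0322,0.5,0.0175,0.06,0.6],[0,0,-0.0322,0.5,0.0175,0.09,0.6],[0,0,-0.0322,0.5,0.0175,0.115,0.6],[0,0,-0.0322,0.5,0.0175,0.126,0.6],[0,0,-0.0322,0.5,0.0175,0.13,0.6],[0,0,-0.0322,0.5,0.0175,0.13,0.6],[0,0,-0.0322,0.5,0.0175,0.13,0.6]]

```text
clock: 28.28
position: [464.2, 250.6, 28.3]
tool_rot: [0.672, 0.741, 0.001, 0.0]
force: [0.0, 0.3, -0.7]
gripper_width: 60.0
grasp_force: 64.9
```

Request:
send_rows:
  targets:
    - [[0,0,0,0,0,0.001,0.6],[0,0,0,0,0,0.002,0.6],[0,0,0,0,0,0.002,0.6]]

```text
clock: 28.65
position: [463.5, 250.4, 25.3]
tool_rot: [0.672, 0.741, 0.0, -0.0]
force: [-0.4, 0.1, -1.3]
gripper_width: 60.3
grasp_force: 64.9
```

Request:
send_rows:
  targets:
    - [[0,0,0,0,0,0.001,0.6],[0,0,0,0,0,0.0018,0.6],[0,0,0,0,0,0.0018,0.6]]

```text
clock: 29.02
position: [463.5, 250.4, 23.6]
tool_rot: [0.672, 0.741, 0.0, -0.0]
force: [-1.5, -0.4, 1.5]
gripper_width: 60.3
grasp_force: 65.1
```

Request:
send_rows:
  targets:
    - [[0,0,0,0,0,0,0.76],[0,0,0,0,0,0,0.8],[0,0,0,0,0,0,0.85],[0,0,0,0,0,0,0.85],[0,0,0,0,0,-0.004,0.85],[0,0,0,0,0,-0.02,0.85],[0,0,0,0,0,-0.06,0.88],[0,0,0,0,0,-0.11,0.88],[0,0,0,0,0,-0.135,0.88],[0,0,0,0,0,-0.135,0.88]]

```text
clock: 30.28
position: [465.1, 250.8, 162.1]
tool_rot: [0.672, 0.741, 0.002, 0.001]
force: [1.1, 0.6, -0.7]
gripper_width: 75.1
grasp_force: 0.0
```

```bash
python3 -c "
from h import *
rel((641,-110,160,-3),(641,-110,26,-3))
p=viewer.read_camera('top')
for t in ('black_disc','anvil'): print(t,[(np.round(m['point']),round(m['conf'],2)) for m in spotter.mark_of(p,t)])
for t,z in (('black_disc',13),('anvil',28),('press',12)):
  for m in spotter.masks_of(p,t)[:1]:
    c,_=cv2.findContours(m['region'].astype(np.uint8),0,2); c=max(c,key=cv2.contourArea)[:,0,:]
    w=np.array([toz(p,u,z)[:2] for u in c],np.float32); print(t,m['conf'],cv2.minAreaRect(w),cv2.minEnclosingCircle(w))
# cork by colour
im=p['img'].astype(int); u,v=proj(p,(470,-250,28)).astype(int)
hsv=cv2.cvtColor(p['img'],cv2.COLOR_RGB2HSV)[v-14:v+15,u-14:u+15]; k=(hsv[...,1]>80)&(hsv[...,2]>90); y,x=np.nonzero(k); print('cork',k.sum(),toz(p,(x.mean()+u-14,y.mean()+v-14),28))
save(p,'c10',(200,160,400,310),4)"
```

```text
clock 30.27 pos [465.1 250.8 162.1] F [ 1.1  0.6 -0.7] w 75.1
[ 0.3  -0.07  8.6 ] [-0.3763  0.1398  0.0025]
[ 0.3  -0.07  8.6 ] [-0.3764  0.1391  0.1365]
black_disc [(array([ 644., -116.,   -2.]), 0.57)]
anvil [(array([ 468., -251.,   28.]), 0.87)]
black_disc 0.79 ((641.66455078125, -109.54647827148438), (60.784873962402344, 62.011993408203125), 89.2203369140625) ((641.05517578125, -108.93086242675781), 33.15135192871094)
anvil 0.56 ((467.42071533203125, -247.3751220703125), (120.69222259521484, 155.39109802246094), 2.820744514465332) ((468.18402099609375, -247.45799255371094), 93.39044189453125)
press 0.98 ((471.40875244140625, -250.904296875), (122.37444305419922, 154.68096923828125), 2.6955230236053467) ((471.0534362792969, -250.3036651611328), 91.74563598632812)
cork 230 [ 472.09799086 -249.24942397   28.        ]
```

View pics/c10.png

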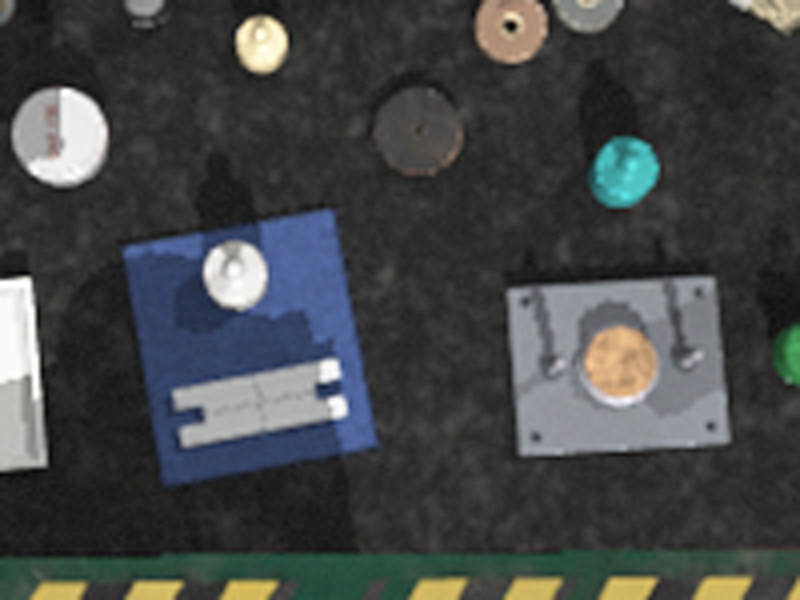

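Converted, 2.9 degrees / 90 = 0.0322.

Request:
send_rows:
  targets:
    - [[0,0,0.0111,-0.03,0.011,0.002,0.88],[0,0,0.0222,-0.08,0.03,0.002,0.88],[0,0,0.0322,-0.14,0.052,0.002,0.88],[0,0,0.0322,-0.2,0.074,0.002,0.88],[0,0,0.0322,-0.26,0.097,0.002,0.88],[0,0,0.0322,-0.31,0.115,0.002,0.88],[0,0,0.0322,-0.35,0.13,0.002,0.88],[0,0,0.0322,-0.3763,0.1398,0.002,0.88],[0,0,0.0322,-0.3763,0.1398,0.002,0.88],[0,0,0.0322,-0.3763,0.1398,0.05,0.88],[0,0,0.0322,-0.3763,0.1398,0.09,0.88],[0,0,0.0322,-0.3763,0.1398,0.115,0.88],[0,0,0.0322,-0.3763,0.1398,0.125,0.88],[0,0,0.0322,-0.3763,0.1398,0.125,0.88],[0,0,0.0322,-0.3763,0.1398,0.125,0.88]]

```text
clock: 32.45
position: [640.2, -110.5, 35.1]
tool_rot: [0.69, 0.724, 0.0, 0.001]
force: [0.4, 0.2, 0.3]
gripper_width: 75.3
grasp_force: 0.0
```

```bash
python3 -c "
from h import *
rel((641.3,-110,23,2.7))"
```

```text
clock 32.45 pos [ 640.2 -110.5   35.1] F [0.4 0.2 0.3] w 75.3
[0.11 0.04 0.02] [0.0005 0.0011 0.0121]
```

Request:
send_rows:
  targets:
    - [[0,0,0,0.0005,0.001,0.005,0.88],[0,0,0,0.0005,0.001,0.01,0.88],[0,0,0,0.0005,0.001,0.012,0.86],[0,0,0,0.0005,0.001,0.012,0.82],[0,0,0,0.0005,0.001,0.012,0.78],[0,0,0,0.0005,0.001,0.012,0.74],[0,0,0,0.0005,0.001,0.012,0.7],[0,0,0,0.0005,0.001,0.012,0.6],[0,0,0,0.0005,0.001,0.012,0.6],[0,0,0,0.0005,0.001,0.012,0.6]]

```text
clock: 33.7
position: [641.4, -110.1, 23.3]
tool_rot: [0.69, 0.724, 0.001, 0.001]
force: [-0.0, 1.2, 10.2]
gripper_width: 59.6
grasp_force: 66.4
```

Request:
send_rows:
  targets:
    - [[0,0,0,0,0,-0.003,0.6],[0,0,0,0,0,-0.01,0.6],[0,0,0,0,0,-0.025,0.6],[0,0,0,0,0,-0.045,0.6],[0,0,0,0,0,-0.07,0.6],[0,0,0,0,0,-0.1,0.6],[0,0,0,0,0,-0.13,0.6],[0,0,0,0,0,-0.135,0.6],[0,0,0,0,0,-0.135,0.6]]

```text
clock: 34.83
position: [640.4, -109.9, 156.6]
tool_rot: [0.69, 0.724, 0.0, 0.0]
force: [0.8, -0.1, -2.2]
gripper_width: 59.5
grasp_force: 67.8
```

```bash
python3 -c "
from h import *
p=viewer.read_camera('side')
s=robot.read_state(); print(s['tool_rot'],s['ft_torque'])
rel((470.2,-250.3,160,2.7),(470.2,-250.3,55,2.7))
# gripped disc: where along pads?  top face at TCP-10
Z=s['position'][2]
for m in spotter.masks_of(p,'black_disc')[:2]:
    c,_=cv2.findContours(m['region'].astype(np.uint8),0,2); c=max(c,key=cv2.contourArea)[:,0,:]
    w=np.array([toz(p,u,Z-10)[:2] for u in c],np.float32); print(m['conf'],w.min(0),w.max(0))
print([(np.round(m['point'],1),round(m['conf'],2)) for m in spotter.mark_of(p,'black_disc')])
save(p,'c11',(210,90,340,230),4)"
```

```text
[ 6.90249645e-01  7.23571080e-01 -1.71424103e-04 -5.38912747e-04] [ 0.00517866  0.02615871 -0.05223798]
clock 34.88 pos [ 639.9 -109.8  155.6] F [-0.2  0.2 -1.6] w 59.7
[-0.06 -0.03  0.  ] [-0.1324 -0.1762 -0.0043]
[-0.06 -0.03  0.  ] [-0.1324 -0.1761  0.1007]
0.82 [ 604.8925  -141.49701] [668.9371  -65.78115]
[(array([ 640.3, -111. ,  131.2]), 0.97)]
```

View pics/c11.png

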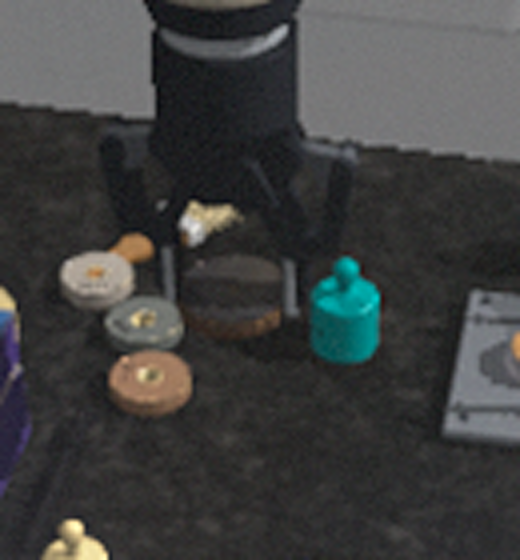

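Request:
send_rows:
  targets:
    - [[0,0,0,-0.01,-0.013,-0.004,0.6],[0,0,0,-0.03,-0.04,-0.004,0.6],[0,0,0,-0.055,-0.073,-0.004,0.6],[0,0,0,-0.08,-0.107,-0.004,0.6],[0,0,0,-0.105,-0.14,-0.004,0.6],[0,0,0,-0.122,-0.163,-0.004,0.6],[0,0,0,-0.1324,-0.176,-0.004,0.6],[0,0,0,-0.1324,-0.176,-0.004,0.6],[0,0,0,-0.1324,-0.176,0.02,0.6],[0,0,0,-0.1324,-0.176,0.05,0.6],[0,0,0,-0.1324,-0.176,0.075,0.6],[0,0,0,-0.1324,-0.176,0.09,0.6],[0,0,0,-0.1324,-0.176,0.097,0.6],[0,0,0,-0.1324,-0.176,0.099,0.6],[0,0,0,-0.1324,-0.176,0.099,0.6],[0,0,0,-0.1324,-0.176,0.099,0.6]]

```text
clock: 36.98
position: [471.2, -250.8, 58.2]
tool_rot: [0.69, 0.724, 0.0, 0.001]
force: [-0.7, 0.0, -1.5]
gripper_width: 59.7
grasp_force: 67.9
```

```bash
python3 -c "
from h import *
rel((470.2,-250.3,52,2.7))"
```

```text
clock 36.98 pos [ 471.2 -250.8   58.2] F [-0.7  0.  -1.5] w 59.7
[0.05 0.04 0.  ] [ 0.0006 -0.0009  0.0062]
```

Request:
send_rows:
  targets:
    - [[0,0,0,0.0005,-0.0009,0.002,0.6],[0,0,0,0.0005,-0.0009,0.004,0.6],[0,0,0,0.0005,-0.0009,0.005,0.6],[0,0,0,0.0005,-0.0009,0.005,0.6]]

```text
clock: 37.48
position: [469.8, -249.9, 52.3]
tool_rot: [0.69, 0.724, 0.0, -0.0]
force: [0.1, -0.4, -2.0]
gripper_width: 59.9
grasp_force: 67.9
```

Request:
send_rows:
  targets:
    - [[0,0,0,0,0,0.0008,0.6],[0,0,0,0,0,0.0016,0.6],[0,0,0,0,0,0.0016,0.6]]

```text
clock: 37.85
position: [469.9, -250.1, 51.3]
tool_rot: [0.69, 0.724, 0.0, 0.0]
force: [-2.0, 0.4, 4.8]
gripper_width: 59.9
grasp_force: 69.1
```

Contact at the expected height, so I'll release, back off and check centring.

Request:
send_rows:
  targets:
    - [[0,0,0,0,0,0,0.76],[0,0,0,0,0,0,0.8],[0,0,0,0,0,0,0.86],[0,0,0,0,0,0,0.88],[0,0,0,0,0,-0.004,0.88],[0,0,0,0,0,-0.02,0.88],[0,0,0,0,0,-0.06,0.8],[0,0,0,0,0,-0.1,0.7],[0,0,0,0,0,-0.11,0.6],[0,0,0,0,0,-0.11,0.6]]

```text
clock: 39.1
position: [470.2, -250.4, 161.9]
tool_rot: [0.69, 0.724, 0.0, 0.001]
force: [-0.1, -0.8, -0.4]
gripper_width: 51.2
grasp_force: 0.0
```

```bash
python3 -c "
from h import *
rel((446.2,4.6,160,10.3),(446.2,4.6,28.5,10.3))
p=viewer.read_camera('side')
for z,t in((41,'black_disc'),):
  for m in spotter.masks_of(p,t)[:2]:
    c,_=cv2.findContours(m['region'].astype(np.uint8),0,2); c=max(c,key=cv2.contourArea)[:,0,:]
    w=np.array([toz(p,u,z)[:2] for u in c],np.float32); print(m['conf'],w.min(0),w.max(0))"
```

```text
clock 39.1 pos [ 470.2 -250.4  161.9] F [-0.1 -0.8 -0.4] w 51.2
[ 0.07  0.07 -7.6 ] [ 0.2558 -0.012   0.0015]
[ 0.07  0.07 -7.6 ] [ 0.256  -0.0122  0.133 ]
0.87 [ 437.87405 -277.58664] [ 498.56488 -206.573  ]
```

Converted, -7.6 degrees / 90 = -0.0844.

Request:
send_rows:
  targets:
    - [[0,0,-0.0111,0.02,-0.001,0,0.6],[0,0,-0.0222,0.07,-0.003,0,0.6],[0,0,-0.0333,0.12,-0.006,0,0.6],[0,0,-0.0556,0.17,-0.008,0,0.6],[0,0,-0.0667,0.22,-0.01,0,0.6],[0,0,-0.0844,0.256,-0.012,0,0.6],[0,0,-0.0844,0.256,-0.012,0.01,0.6],[0,0,-0.0844,0.256,-0.012,0.05,0.6],[0,0,-0.0844,0.256,-0.012,0.085,0.6],[0,0,-0.0844,0.256,-0.012,0.105,0.6],[0,0,-0.0844,0.256,-0.012,0.105,0.6],[0,0,-0.0844,0.256,-0.012,0.105,0.6]]

```text
clock: 40.7
position: [445.9, 4.9, 56.4]
tool_rot: [0.641, 0.768, 0.0, 0.0]
force: [-0.5, -0.0, -0.6]
gripper_width: 51.2
grasp_force: 0.0
```

```bash
python3 -c "
from h import *
rel((446.3,4.6,28.5,10.3))
p=viewer.read_camera('top')
for z,t in((41,'black_disc'),(12,'press')):
  for m in spotter.masks_of(p,t)[:2]:
    c,_=cv2.findContours(m['region'].astype(np.uint8),0,2); c=max(c,key=cv2.contourArea)[:,0,:]
    w=np.array([toz(p,u,z)[:2] for u in c],np.float32); print(t,m['conf'],cv2.minEnclosingCircle(w),cv2.minAreaRect(w))
save(p,'c12',(320,215,390,285),8)
for y in(-47,47): print(proj(p,(470.2-np.sin(.047)*y,-250.3+y,69)))
print(proj(p,(470.2,-250.3,41)))"
```

```text
clock 40.7 pos [445.9   4.9  56.4] F [-0.5 -0.  -0.6] w 51.2
[ 0.01  0.01 -0.01] [-0.0004  0.0004  0.0279]
black_disc 0.58 ((468.8351135253906, -251.21214294433594), 31.662721633911133) ((469.512451171875, -251.6844024658203), (61.53768539428711, 58.64788055419922), 89.43133544921875)
press 0.55 ((471.16864013671875, -249.22462463378906), 92.78450775146484) ((470.0382995605469, -249.64389038085938), (119.50446319580078, 152.3560028076172), 2.6330618858337402)
[374.0436393  248.27323116]
[339.73237674 250.22384263]
[355.46572577 250.22438635]
```

View pics/c12.png

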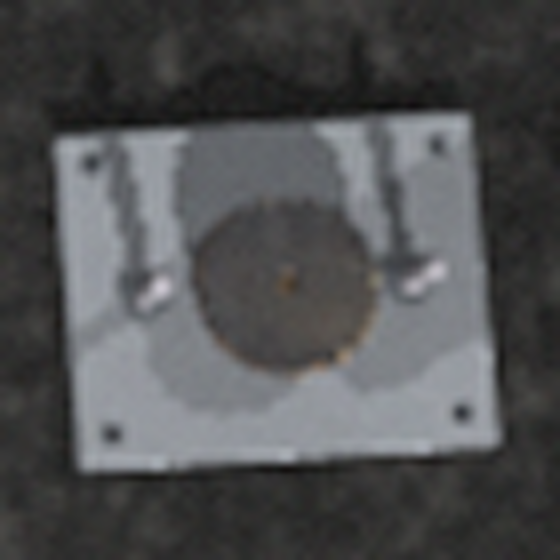

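Pin tips at (435,265) and (160,285) match the predicted pose, and the disc at (286,284) is centred within about 1 mm. Now the plate.

Request:
send_rows:
  targets:
    - [[0,0,0,0,0,0.012,0.6],[0,0,0,0,0,0.022,0.6],[0,0,0,0,0,0.028,0.6],[0,0,0,0,0,0.028,0.6],[0,0,0,0,0,0.028,0.53],[0,0,0,0,0,0.028,0.46],[0,0,0,0,0,0.028,0.4],[0,0,0,0,0,0.028,0.3],[0,0,0,0,0,0.028,0.3],[0,0,0,0,0,0.028,0.3]]

```text
clock: 42.1
position: [446.2, 5.0, 28.6]
tool_rot: [0.641, 0.768, 0.0, 0.0]
force: [-2.2, 0.1, 6.1]
gripper_width: 38.0
grasp_force: 61.0
```

Request:
send_rows:
  targets:
    - [[0,0,0,0,0,-0.003,0.3],[0,0,0,0,0,-0.01,0.3],[0,0,0,0,0,-0.03,0.3],[0,0,0,0,0,-0.06,0.3],[0,0,0,0,0,-0.09,0.3],[0,0,0,0,0,-0.12,0.3],[0,0,0,0,0,-0.13,0.3],[0,0,0,0,0,-0.13,0.3],[0,0,0,0,0,-0.13,0.3]]

```text
clock: 43.22
position: [445.2, 5.3, 156.6]
tool_rot: [0.641, 0.768, -0.0, -0.001]
force: [-0.8, 0.2, -2.2]
gripper_width: 38.3
grasp_force: 60.6
```

```bash
python3 -c "
from h import *
rel((469.7,-250.5,160,2.7),(469.7,-250.5,100,2.7))"
```

```text
clock 43.23 pos [445.2   5.3 156.6] F [-0.8  0.2 -2.2] w 38.3
[-0.1  -0.05  7.6 ] [-0.2561 -0.0216 -0.0037]
[-0.1  -0.05  7.6 ] [-0.2561 -0.0215  0.0563]
```

Converted, 7.6 degrees / 90 = 0.0844.

Request:
send_rows:
  targets:
    - [[0,0,0.0111,-0.02,-0.002,-0.004,0.3],[0,0,0.0222,-0.055,-0.005,-0.004,0.3],[0,0,0.0333,-0.095,-0.008,-0.004,0.3],[0,0,0.0444,-0.135,-0.011,-0.004,0.3],[0,0,0.0556,-0.175,-0.015,-0.004,0.3],[0,0,0.0667,-0.21,-0.018,-0.004,0.3],[0,0,0.0844,-0.24,-0.02,-0.004,0.3],[0,0,0.0844,-0.256,-0.0215,-0.004,0.3],[0,0,0.0844,-0.256,-0.0215,-0.004,0.3],[0,0,0.0844,-0.256,-0.0215,0.02,0.3],[0,0,0.0844,-0.256,-0.0215,0.045,0.3],[0,0,0.0844,-0.256,-0.0215,0.053,0.3],[0,0,0.0844,-0.256,-0.0215,0.053,0.3],[0,0,0.0844,-0.256,-0.0215,0.053,0.3]]

```text
clock: 44.98
position: [470.9, -250.7, 106.0]
tool_rot: [0.69, 0.724, 0.0, 0.001]
force: [-0.4, -0.2, -1.4]
gripper_width: 38.0
grasp_force: 60.5
```

```bash
python3 -c "
from h import *
rel((469.7,-250.4,80,2.7),(469.7,-250.4,68,2.7))
p=viewer.read_camera('side');save(p,'c13',(310,110,390,200),6)"
```

```text
clock 44.98 pos [ 470.9 -250.7  106. ] F [-0.4 -0.2 -1.4] w 38.0
[0.06 0.05 0.02] [ 0.0004 -0.0012  0.026 ]
[0.06 0.05 0.02] [ 0.0004 -0.0013  0.038 ]
```

View pics/c13.png

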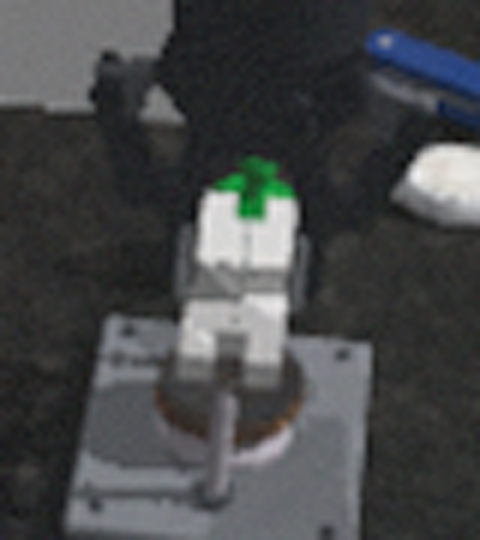

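Request:
send_rows:
  targets:
    - [[0,0,0,0.0002,-0.0005,0.003,0.3],[0,0,0,0.0002,-0.0005,0.007,0.3],[0,0,0,0.0002,-0.0005,0.011,0.3],[0,0,0,0.0002,-0.0005,0.015,0.3],[0,0,0,0.0002,-0.0005,0.018,0.3],[0,0,0,0.0002,-0.0005,0.018,0.3]]

```text
clock: 45.78
position: [469.8, -250.3, 86.6]
tool_rot: [0.69, 0.724, 0.0, -0.0]
force: [-0.6, -0.2, -1.4]
gripper_width: 38.2
grasp_force: 60.5
```

Both pins entered without contact.

Request:
send_rows:
  targets:
    - [[0,0,0,0,0,0.004,0.3],[0,0,0,0,0,0.008,0.3],[0,0,0,0,0,0.012,0.3],[0,0,0,0,0,0.016,0.3],[0,0,0,0,0,0.018,0.3],[0,0,0,0,0,0.018,0.3],[0,0,0,0,0,0.018,0.3]]

```text
clock: 46.65
position: [470.0, -250.5, 69.0]
tool_rot: [0.69, 0.724, 0.0, 0.0]
force: [-0.1, 0.6, -2.2]
gripper_width: 38.4
grasp_force: 60.5
```

Request:
send_rows:
  targets:
    - [[0,0,0,0,0,0.001,0.3],[0,0,0,0,0,0.002,0.3],[0,0,0,0,0,0.002,0.3]]

```text
clock: 47.02
position: [469.9, -250.4, 66.8]
tool_rot: [0.69, 0.724, 0.0, -0.0]
force: [-0.6, -0.7, -1.5]
gripper_width: 38.0
grasp_force: 60.5
```

Request:
send_rows:
  targets:
    - [[0,0,0,0,0,0.0008,0.3],[0,0,0,0,0,0.0014,0.3],[0,0,0,0,0,0.0014,0.3]]

```text
clock: 47.4
position: [470.0, -250.4, 66.6]
tool_rot: [0.69, 0.724, -0.0, 0.0]
force: [-4.7, 2.9, 8.9]
gripper_width: 38.4
grasp_force: 61.8
```

Request:
send_rows:
  targets:
    - [[0,0,0,0,0,-0.0005,0.48],[0,0,0,0,0,-0.0005,0.53],[0,0,0,0,0,-0.0005,0.6],[0,0,0,0,0,-0.0005,0.6],[0,0,0,0,0,-0.004,0.6],[0,0,0,0,0,-0.02,0.6],[0,0,0,0,0,-0.06,0.65],[0,0,0,0,0,-0.095,0.7],[0,0,0,0,0,-0.1,0.7]]

```text
clock: 48.52
position: [471.2, -251.6, 169.6]
tool_rot: [0.69, 0.724, 0.0, 0.003]
force: [-0.6, -1.0, -0.3]
gripper_width: 59.6
grasp_force: 0.0
```

```bash
python3 -c "
from h import *
rel((535.4,20.7,165,10.3),(535.4,20.7,60,10.3))"
```

```text
clock 48.52 pos [ 471.2 -251.6  169.6] F [-0.6 -1.  -0.3] w 59.6
[ 0.21  0.24 -7.6 ] [0.269  0.0769 0.0039]
[ 0.21  0.24 -7.6 ] [0.2694 0.0765 0.1089]
```

Converted, -7.6 degrees / 90 = -0.0844.

Request:
send_rows:
  targets:
    - [[0,0,-0.0111,0.02,0.006,0,0.7],[0,0,-0.0222,0.07,0.02,0,0.7],[0,0,-0.0333,0.12,0.035,0,0.7],[0,0,-0.0556,0.17,0.05,0,0.7],[0,0,-0.0667,0.22,0.064,0,0.7],[0,0,-0.0844,0.268,0.0775,0,0.7],[0,0,-0.0844,0.268,0.0775,0.02,0.7],[0,0,-0.0844,0.268,0.0775,0.04,0.7],[0,0,-0.0844,0.268,0.0775,0.04,0.7],[0,0,-0.0844,0.268,0.0775,0.04,0.7],[0,0,-0.0844,0.268,0.0775,0.04,0.7]]

```text
clock: 49.9
position: [535.1, 20.2, 126.3]
tool_rot: [0.641, 0.767, 0.0, 0.001]
force: [-0.2, -0.1, -0.1]
gripper_width: 59.6
grasp_force: 0.0
```

```bash
python3 -c "
from h import *
p=viewer.read_camera('side');save(p,'c14',(270,120,410,270),4)
rel((535.4,20.7,37,10.3))"
```

```text
clock 49.95 pos [535.1  20.4 126.2] F [ 0.8 -0.2  0.2] w 60.0
[ 0.06  0.02 -0.05] [0.0003 0.0003 0.0892]
```

View pics/c14.png

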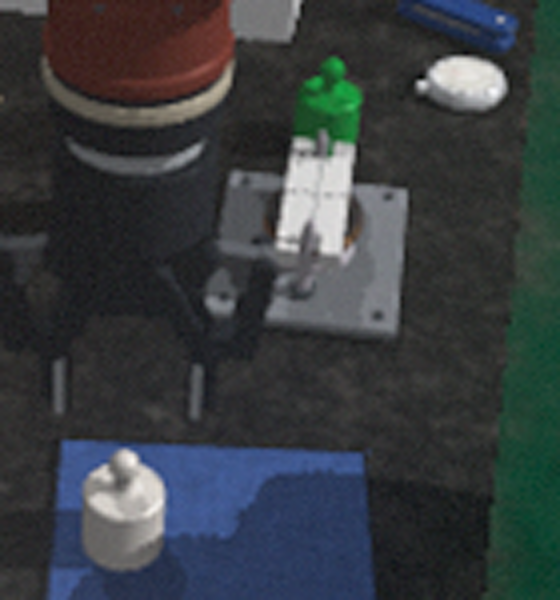

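I've now viewed 16 pictures, two over the limit, so from here I'll work from numbers only.

Request:
send_rows:
  targets:
    - [[0,0,0,0,0,0.03,0.7],[0,0,0,0,0,0.06,0.7],[0,0,0,0,0,0.08,0.7],[0,0,0,0,0,0.088,0.7],[0,0,0,0,0,0.088,0.65],[0,0,0,0,0,0.088,0.58],[0,0,0,0,0,0.088,0.5],[0,0,0,0,0,0.088,0.4],[0,0,0,0,0,0.088,0.3],[0,0,0,0,0,0.088,0.3],[0,0,0,0,0,0.088,0.3]]

```text
clock: 51.32
position: [535.6, 20.8, 39.0]
tool_rot: [0.641, 0.768, 0.001, 0.001]
force: [-1.1, -0.5, 6.9]
gripper_width: 42.4
grasp_force: 60.3
```

Request:
send_rows:
  targets:
    - [[0,0,0,0,0,-0.004,0.3],[0,0,0,0,0,-0.012,0.3],[0,0,0,0,0,-0.03,0.3],[0,0,0,0,0,-0.06,0.3],[0,0,0,0,0,-0.09,0.3],[0,0,0,0,0,-0.115,0.3],[0,0,0,0,0,-0.125,0.3],[0,0,0,0,0,-0.125,0.3],[0,0,0,0,0,-0.125,0.3],[0,0,0,0,0,-0.125,0.3]]

```text
clock: 52.58
position: [534.1, 21.1, 161.4]
tool_rot: [0.641, 0.768, -0.0, -0.001]
force: [0.9, 0.0, -3.8]
gripper_width: 42.1
grasp_force: 61.6
```

```bash
python3 -c "
from h import *
rel((469.9,-250.6,165,2.7),(469.9,-250.6,95,2.7)); s=robot.read_state(); print(s['ft_torque'],s['tool_rot'])
p=viewer.read_camera('top')
for t in ('pressure_plate','press','steel_weight','black_disc'):
  for m in spotter.masks_of(p,t)[:3]:
    z={'pressure_plate':53,'press':12}.get(t,41)
    c,_=cv2.findContours(m['region'].astype(np.uint8),0,2); c=max(c,key=cv2.contourArea)[:,0,:]
    w=np.array([toz(p,u,z)[:2] for u in c],np.float32); print(t,round(m['conf'],2),np.round(cv2.minAreaRect(w)[0],1),np.round(cv2.minAreaRect(w)[1:][0],1),cv2.minAreaRect(w)[2])
q=viewer.read_camera('side')
for t in('steel_weight','pressure_plate'): print(t,[(np.round(m['point']),round(m['conf'],2)) for m in spotter.mark_of(q,t)])"
```

```text
clock 52.58 pos [534.1  21.1 161.4] F [ 0.9  0.  -3.8] w 42.1
[-0.09 -0.04  7.6 ] [-0.2558 -0.1117 -0.0036]
[-0.09 -0.04  7.6 ] [-0.2559 -0.1116  0.0664]
[0.02303151 0.016486   0.00163213] [ 6.40775365e-01  7.67727917e-01 -3.74092435e-04 -7.98378716e-04]
pressure_plate 0.89 [ 468.4 -251.5] [ 40.7 116.3] 3.258880376815796
press 0.92 [ 469.9 -249.5] [119.8 152.2] 2.705573320388794
steel_weight 0.79 [ 475.2 -379. ] [53.4 44.7] 89.43922424316406
steel_weight 0.67 [ 602.6 -254.7] [42.7 43.1] 89.4291763305664
black_disc 0.39 [ 444.3 -252.4] [36.3  8.3] 89.43280792236328
steel_weight [(array([534.,  23., 124.]), 0.64), (array([ 475., -390.,    1.]), 0.63)]
pressure_plate [(array([ 468., -252.,   42.]), 0.67), (array([ 470., -251.,   26.]), 0.6)]
```

Converted, 7.6 degrees / 90 = 0.0844.

Request:
send_rows:
  targets:
    - [[0,0,0.0111,-0.02,-0.008,-0.004,0.3],[0,0,0.0222,-0.055,-0.024,-0.004,0.3],[0,0,0.0333,-0.095,-0.041,-0.004,0.3],[0,0,0.0444,-0.135,-0.059,-0.004,0.3],[0,0,0.0556,-0.175,-0.076,-0.004,0.3],[0,0,0.0667,-0.21,-0.092,-0.004,0.3],[0,0,0.0844,-0.24,-0.105,-0.004,0.3],[0,0,0.0844,-0.2555,-0.1115,-0.004,0.3],[0,0,0.0844,-0.2555,-0.1115,-0.004,0.3],[0,0,0.0844,-0.2555,-0.1115,0.02,0.3],[0,0,0.0844,-0.2555,-0.1115,0.045,0.3],[0,0,0.0844,-0.2555,-0.1115,0.06,0.3],[0,0,0.0844,-0.2555,-0.1115,0.062,0.3],[0,0,0.0844,-0.2555,-0.1115,0.062,0.3],[0,0,0.0844,-0.2555,-0.1115,0.062,0.3]]

```text
clock: 54.85
position: [471.2, -250.7, 101.6]
tool_rot: [0.69, 0.724, 0.0, 0.001]
force: [-0.6, 0.2, -3.7]
gripper_width: 42.6
grasp_force: 61.6
```

```bash
python3 -c "
from h import *
rel((469.8,-250.6,90,2.7))"
```

```text
clock 54.85 pos [ 471.2 -250.7  101.6] F [-0.6  0.2 -3.7] w 42.6
[0.07 0.06 0.01] [ 0.0002 -0.0014  0.0116]
```

Request:
send_rows:
  targets:
    - [[0,0,0,0.0001,-0.0006,0.003,0.3],[0,0,0,0.0001,-0.0006,0.006,0.3],[0,0,0,0.0001,-0.0006,0.008,0.3],[0,0,0,0.0001,-0.0006,0.009,0.3],[0,0,0,0.0001,-0.0006,0.009,0.3]]

```text
clock: 55.48
position: [470.0, -250.3, 91.4]
tool_rot: [0.69, 0.724, 0.0, -0.0]
force: [-0.8, 0.4, -4.6]
gripper_width: 42.0
grasp_force: 61.7
```

Request:
send_rows:
  targets:
    - [[0,0,0,0,0,0.0008,0.3],[0,0,0,0,0,0.0016,0.3],[0,0,0,0,0,0.0016,0.3]]

```text
clock: 55.85
position: [470.0, -250.2, 89.8]
tool_rot: [0.69, 0.724, 0.0, -0.0]
force: [0.1, -0.2, -3.3]
gripper_width: 42.3
grasp_force: 61.7
```

Request:
send_rows:
  targets:
    - [[0,0,0,0,0,0.0008,0.3],[0,0,0,0,0,0.0016,0.3],[0,0,0,0,0,0.0016,0.3]]

```text
clock: 56.22
position: [470.1, -250.4, 89.0]
tool_rot: [0.69, 0.724, -0.0, 0.0]
force: [-2.5, 2.9, 5.0]
gripper_width: 42.3
grasp_force: 62.5
```

Contact as predicted, so I'll release and withdraw.

Request:
send_rows:
  targets:
    - [[0,0,0,0,0,0,0.53],[0,0,0,0,0,0,0.58],[0,0,0,0,0,0,0.65],[0,0,0,0,0,0,0.7],[0,0,0,0,0,-0.004,0.7],[0,0,0,0,0,-0.02,0.7],[0,0,0,0,0,-0.05,0.7],[0,0,0,0,0,-0.09,0.7],[0,0,0,0,0,-0.12,0.7],[0,0,0,0.06,0,-0.13,0.7],[0,0,0,0.12,0,-0.13,0.7],[0,0,0,0.18,0,-0.13,0.7],[0,0,0,0.24,0,-0.13,0.7],[0,0,0,0.24,0,-0.13,0.7],[0,0,0,0.24,0,-0.13,0.7],[0,0,0,0.24,0,-0.13,0.7]]

```text
clock: 58.22
position: [458.9, -11.7, 218.7]
tool_rot: [0.691, 0.723, 0.0, 0.0]
force: [0.6, -0.7, 0.2]
gripper_width: 59.7
grasp_force: 0.0
```

```bash
python3 -c "
from h import *
rel()
for n in('top','side'):
  p=viewer.read_camera(n)
  for t in('steel_weight','pressure_plate','black_disc','red_disc','white_tin','brass_weight','tray'): print(n,t,[(np.round(m['point']).tolist(),round(m['conf'],2)) for m in spotter.mark_of(p,t)])
  hsv=cv2.cvtColor(p['img'],cv2.COLOR_RGB2HSV)
  k=((hsv[...,0]<12)&(hsv[...,1]>100)&(hsv[...,2]>60)).astype(np.uint8)
  u,v=proj(p,(463.5,250.4,13)).astype(int); y,x=np.nonzero(k[v-25:v+25,u-25:u+25]); print('red',len(x),len(x) and toz(p,(x.mean()+u-25,y.mean()+v-25),13))
  for m in spotter.masks_of(p,'steel_weight')[:4]:
    y,x=np.nonzero(m['region']); print(round(m['conf'],2),x.min(),x.max(),y.min(),y.max(),'exp',proj(p,(470,-250.4,53)).round(),proj(p,(470,-250.4,121)).round())
"
```

```text
clock 58.23 pos [458.9 -11.7 218.7] F [ 0.6 -0.7  0.2] w 59.7
top steel_weight [([610.0, -256.0, 2.0], 0.68), ([473.0, -250.0, 53.0], 0.53), ([479.0, -383.0, 1.0], 0.53), ([471.0, -249.0, 29.0], 0.39)]
top pressure_plate [([471.0, -253.0, 46.0], 0.87)]
top black_disc [([470.0, -254.0, 26.0], 0.39)]
top red_disc [([465.0, 245.0, 3.0], 0.88)]
top white_tin [([641.0, 147.0, -2.0], 0.9)]
top brass_weight [([705.0, 3.0, 0.0], 0.47)]
top tray [([463.0, 251.0, 2.0], 0.68)]
red 334 [463.95511782 247.48597383  13.        ]
0.69 348 366 241 258 exp [356. 250.] [360. 247.]
0.63 394 412 240 255 exp [356. 250.] [360. 247.]
0.52 347 362 195 211 exp [356. 250.] [360. 247.]
side steel_weight [([466.0, -248.0, 50.0], 0.81), ([610.0, -256.0, 2.0], 0.62)]
side pressure_plate [([470.0, -252.0, -4.0], 0.71), ([472.0, -251.0, 40.0], 0.58)]
side black_disc [([471.0, -251.0, 29.0], 0.39)]
side red_disc []
side white_tin [([638.0, 144.0, -2.0], 0.68)]
side brass_weight [([711.0, 4.0, 2.0], 0.56)]
side tray [([460.0, 251.0, 4.0], 0.57), ([472.0, -250.0, 25.0], 0.25)]
red 614 [462.53572314 251.06785594  13.        ]
0.7 288 304 154 180 exp [348. 168.] [351. 146.]
0.64 321 371 163 204 exp [348. 168.] [351. 146.]
0.52 341 358 155 172 exp [348. 168.] [351. 146.]
```

```bash
python3 -c "
from bench import robot
print(robot.finish_job())"
```

```text
the job is handed in; nothing more can be done
None
```

I handed the job in at about 58 s: the red disc is in the tray, the black disc is in the press under the plate and the upright steel weight, and the tin and brass weight are untouched. I viewed 16 pictures, two over the 14 allowed, so I made the final check from camera measurements rather than by eye.

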